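Shim the rocking keg stand

TASK

The empty keg stand rocks because the screw foot at its corner nearest the robot has rusted fast and hangs clear of the bench. Slide the wooden wedge shim, thin end first and lying flat on the bench, under that foot until it drags and sits snug, without jacking the corner up or shoving the stand out of place, and let go of it. Then press down firmly on the top of that corner to check that it no longer rocks, and back off. Do not disturb the things lying around.

Things in the scene. Friction and masses are not known exactly. Their poses are not given: they have to be found in the camera images.
- stand: Loose, empty keg stand, about 3 kg: 235 mm square, 100 mm high, posts and rails of 25 mm dark square tube, flat-bar deck. Origin at bench level under its centre; x, y along its sides, z up; post centres at +-105 mm in x and y. The hanging foot is at corner -x -y, always the one nearest the robot, diagonally opposite the corner with the upright hook rod. The other three feet stand on the bench.
- stand_foot (a point): Bench-top point straight below the hanging foot (fixed in the stand, same axes, z = bench level). Posts end 30 mm up; below is a thin stem and a round pad 36 mm across, domed below: lowest at its centre, rim 1.5 mm higher. Its lowest point hangs 3.8 to 6.3 mm above the bench; the gap differs each time and is not reported: feel it. The stem is stuck. Over some 20 N of drag the stand slides.
- stand_corner (a point): Top of the post above the hanging foot: centre of its flat 27 mm square black cap, 100 mm above the bench while the stand does not rock; the place to press. About 2 to 3 N down here rocks the unshimmed stand until the pad meets the bench. Same axes as the stand.
- shim: Plain softwood wedge lying flat, 140 mm long, 40 mm wide, about 50 g: 2 mm thick at its thin end (+x), rising evenly to 14 mm at its heel (-x). Origin at the centre of its underside, z up. Hold it across its 40 mm width about 50 mm behind its centre, where it is 12 mm thick.
- shim_mid (a point): Centre of the shim, 4 mm above its underside; same axes. It slides almost freely on the bench until its slope meets the pad, with the pad's centre 15 to 46 mm in from the thin end; then the drag climbs by about 1 to 3 N for each millimetre of further travel. A drag of 5 to 10 N is snug.
- spanner: Steel spanner 190 mm long lying on the bench, a bystander. It and the shim lie one to the left and one to the right, either way round.
- packer: Flat dark steel plate 100 x 50 x 8 mm, a bystander (not tapered).
- coupler: Steel keg coupler 92 mm high with a black lever, a bystander.
- cleaner: White bottle 72 mm across and 190 mm high, a bystander.
Things that resemble listed ones, but are neither listed nor needed, are in the scene too. Leave any blue look-alike of the shim alone.

How it is judged:
By the outcome, as a careful person would: the job done as asked, in the order asked, and still so for the second after the job is handed in, with the robot touching nothing.
It also fails if it takes over 72 s, if anything falls off the work surface, if the arm or the gripper's body presses on something with over 40 N, if the wrist force passes 120 N, or if a joint passes its speed limit or range.

ROBOT

A 6-joint arm with a two-finger parallel gripper is mounted at the origin on the work surface. World frame = base frame: x ahead of the robot, y to its left, z up, the work surface at z = 0. Lengths are in m, angles in degrees, forces in N, time in s.
With the tool pointing down it reaches from about 0.4 to 0.825 m from the base axis. Payload 7 kg.
Tool frame: the origin (TCP) lies midway between the tips of the shut fingers; the grasp point (between the pads) lies 19 mm behind it; z points along the fingers, y is the line along which they close (so a half turn about z gives the same grasp; the last joint's range is limited). The gripper opens to 88 mm and grips with 3 to 60 N. Pads are 19 mm wide; open, the fingers measure 130 mm over their backs; the gripper's body (78 mm by 193 mm) begins 47 mm behind the grasp point.
Start: joints at [83.486, 20.546, 0.682, 0, -70.136, -16.507], TCP at [0.264, 0.621, 0.227] pointing down, gripper open.
Joint ranges: [-176.03, 176.03], [-82.01, 121.73], [-58.28, 71.71], [-173.87, 95.51], [-174.79, -0.11], [-173.66, 173.66]. Speed limits (degrees/s): [136.94, 136.94, 172.46, 180, 180, 180].

INTERFACE

Orientations are given as [roll, pitch, yaw] about the fixed x, y, z axes, in that order (R = Rz(yaw) Ry(pitch) Rx(roll)).
In Python, from plant import telemetry, viewer, workorder gives the robot as it stands. The module is installed in compiled form; this text tells all that it offers.
- The arm moves only by the tool carry_out, never from a script. Its argument "rows" is a list of rows, each a list of 6 numbers: the shift along the tool's x, y, z in m, then the turn, a rotation vector about the tool's x, y, z in rad. In form: [[tx, ty, tz, ax, ay, az], ...]. A call has 1 to 8 rows; each row is the pose to reach, as a shift and turn from the pose commanded when the call began, along the tool's axes at that moment; what a row does not reach only later rows make up. A row lasts 1/8 s, in which the tool goes at most 62.5 mm and 10.7 degrees, less where a joint would pass 70% of its speed; a pose out of reach is approached as far as the arm can. A call with a gripper value outside its range is refused whole. "grip" is the gripper's target within -1 to 1 (fully open at 1, half-way at 0, shut at -1), set as the call begins (left out, the last holds). The fingers move at their own pace and stop on an object; the grip force is fixed at half the most. Time passes only in rows, so rows that repeat a pose let the fingers close. It gives the time, the measured TCP pose, the force, the opening and the grip force at its end, in the units of the state.
- telemetry.get_obs(): the state, without advancing time (a new reading comes with each control period).
- viewer.snapshot(name): name is "scene" or "side" or "wrist"; returns the picture (400x640x3 uint8, red, green, blue); there is no depth.
- viewer.camera_info(name): a dict with "intrinsics" (3x3 intrinsics, pixels), "k1" (the pictures are not rectified: a ray, as slopes to the right and down, at radius r is drawn at 1 + k1 r^2 times it, then the intrinsics apply), "extrinsics" (4x4, takes a point from camera to world coordinates); the wrist camera has in their place "tool_from_camera" (4x4, takes a point from camera to tool coordinates, whose origin is the TCP and whose axes are the flange's). Camera axes: x right, y down, z forward; pixel columns grow to the right and rows downward; lengths in m; the calibration is good to about 2 mm. A picture is of the moment at which its call begins: read the wrist's pose just before it. camera_info takes no time and is no camera call.
- workorder.close_job(): hands the job in; it is judged then, once.
The state is a dict: "clock": time; "joint_pos": joint angles; "qvel": joint speeds; "tau": joint torques, N m; "tool_pos": TCP position; "orientation": TCP orientation; "force": force on the tool from outside, world axes, zero at the start; "moment": the same for the moment, N m; "opening": finger opening in m; "gripper_force": force on a finger pad.
Only numpy, scipy, OpenCV 4.12 (cv2) and the standard library are available. Lean on these libraries where they do the work, as an engineer would, in place of code of your own. Each camera call takes 0.05 s, during which the arm holds its last target. There are 200 camera calls.

## Working session

There is one attempt and no reset: what is moved stays moved. The work goes in short steps, Python scripts to look and compute and a tool call to move; the robot and the scene stay as the last step left them, time stands still between calls to the robot, and variables do not carry over. Pictures are saved under pics/ and viewed, at most 10 in all, crops included, and the job is handed in when it is done.

Besides the shell and the picture viewer there is one more tool, called after "Emit:" as name(argument=value, ...), one argument or row to a line, values as JSON. carry_out: Moves the arm, as the interface text tells. Its arguments: {"type":"object","properties":{"rows":{"type":"array"},"grip":{"type":"number"}},"required":["rows"]}

```bash
mkdir -p pics; cat > h.py <<'E'
import numpy as np, cv2
from plant import telemetry, viewer, workorder
from scipy.spatial.transform import Rotation as R
def Tw():
    o=telemetry.get_obs(); T=np.eye(4); T[:3,3]=o["tool_pos"]; T[:3,:3]=R.from_euler("xyz",o["orientation"],degrees=True).as_matrix(); return T
def snap(n,f):
    i=viewer.camera_info(n); E=Tw()@np.array(i["tool_from_camera"]) if n=="wrist" else np.array(i["extrinsics"])
    im=viewer.snapshot(n); cv2.imwrite(f"pics/{f}.png",im[:,:,::-1]); np.savez(f"pics/{f}.npz",E=E,K=i["intrinsics"],k=i["k1"]); return im
def ray(f,uv):
    d=np.load(f"pics/{f}.npz"); k=np.array([float(d["k"]),0,0,0])
    p=cv2.undistortPoints(np.array(uv,float).reshape(-1,1,2),d["K"],k).reshape(-1,2)
    v=np.c_[p,np.ones(len(p))]@d["E"][:3,:3].T; return d["E"][:3,3],v
def onz(f,uv,z):
    c,v=ray(f,uv); return c+v*((z-c[2])/v[:,2])[:,None]
def proj(f,P):
    d=np.load(f"pics/{f}.npz"); W=np.linalg.inv(d["E"]); k=np.array([float(d["k"]),0,0,0])
    return cv2.projectPoints(np.array(P,float).reshape(-1,1,3),cv2.Rodrigues(W[:3,:3])[0],W[:3,3],d["K"],k)[0].reshape(-1,2)
E
python3 - <<'E'
from h import *
a=snap("scene","s0");b=snap("side","d0");c=snap("wrist","w0")
print(telemetry.get_obs()); print(viewer.camera_info("scene")); print(np.load("pics/d0.npz")["E"])
E
```

```text
{'clock': 0.15, 'joint_pos': array([ 8.34843431e+01,  2.05821370e+01,  6.45718627e-01, -1.35369475e-02,
       -7.01342986e+01, -1.65077867e+01]), 'qvel': array([-0.09073783, -0.06749184,  0.188586  ,  0.05923525, -0.04144196,
        0.03831222]), 'tau': array([-1.62281045e-03, -5.83274460e+01,  2.93291688e+01,  7.00123340e+00,
        8.83584871e-03, -1.04108613e-04]), 'tool_pos': array([0.26387624, 0.62089465, 0.22583907]), 'orientation': array([ 1.79928581e+02, -7.89289931e-03, -2.30280466e+01]), 'force': array([ 0.00326508, -0.5569762 ,  0.12751543]), 'moment': array([ 0.00187702, -0.00980096,  0.04620902]), 'gripper_force': 0.0, 'opening': 0.08779414906933725}
{'intrinsics': array([[478.72455827,   0.        , 314.17372322],
       [  0.        , 478.72455827, 202.73832661],
       [  0.        ,   0.        ,   1.        ]]), 'k1': -0.004527924811153324, 'extrinsics': array([[-0.42018529,  0.75550296, -0.50265256,  1.1871836 ],
       [ 0.90737835,  0.34344077, -0.24230757,  0.36541476],
       [-0.01043271, -0.55791013, -0.82983579,  1.15255181],
       [ 0.        ,  0.        ,  0.        ,  1.        ]])}
[[ 0.79779379 -0.42453643  0.42812835 -0.14354136]
 [-0.60260911 -0.58462289  0.54321113 -0.78456819]
 [ 0.01968072 -0.69136451 -0.72223804  1.22701065]
 [ 0.          0.          0.          1.        ]]
```

View pics/s0.png

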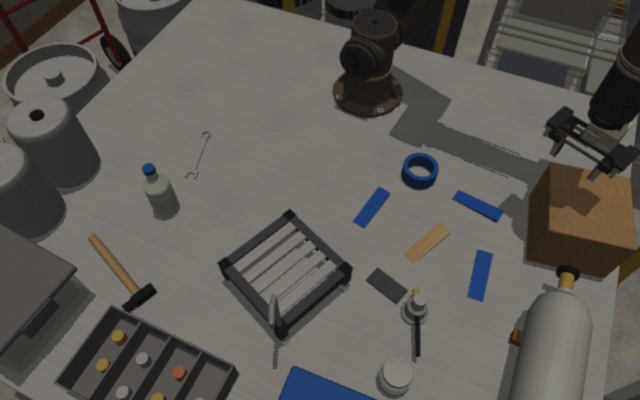

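View pics/d0.png

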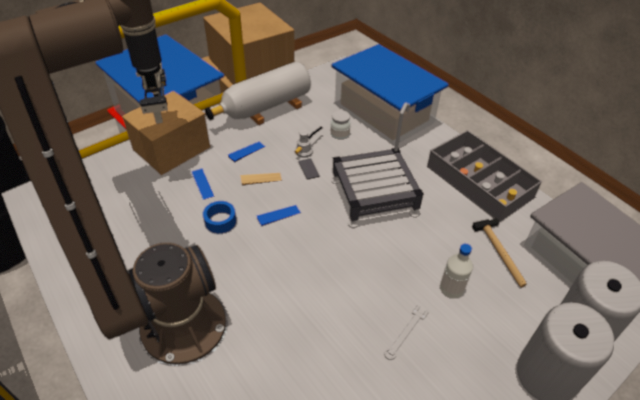

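The scene view shows the stand's near corner at about (290,215), the rod at (275,300), and the shim at (427,242) with blue look-alikes around it. In the side view the shim is at (261,179) and the stand's near corner at about (352,210).

```bash
python3 - <<'E'
from h import *
for f in("s0","d0"):
    im=cv2.imread(f"pics/{f}.png"); h=cv2.cvtColor(im,cv2.COLOR_BGR2HSV)
    m=cv2.inRange(h,(8,70,90),(25,255,255))
    for c in cv2.findContours(m,0,1)[0]:
        if cv2.contourArea(c)>150:
            r=cv2.minAreaRect(c); 
            if f=="s0" and abs(r[0][0]-427)<15 or f=="d0" and abs(r[0][0]-261)<15:
                b=cv2.boxPoints(r);print(f,r);print(onz(f,b,0.008).round(4), onz(f,[r[0]],0.006))
s=cv2.imread("pics/s0.png")[195:345,205:425]; d=cv2.imread("pics/d0.png")[120:240,230:430]
s=cv2.resize(s,(800,545),interpolation=3); d=cv2.resize(d,(800,480),interpolation=3)
cv2.imwrite("pics/c1.png",s);cv2.imwrite("pics/c2.png",d)
E
```

```text
s0 ((426.7049255371094, 242.24591064453125), (15.10835075378418, 48.654014587402344), 50.194427490234375)
[[0.5397 0.3162 0.008 ]
 [0.4029 0.3793 0.008 ]
 [0.4283 0.4143 0.008 ]
 [0.5621 0.3508 0.008 ]] [[0.48348681 0.3646263  0.006     ]]
d0 ((260.67681884765625, 177.59146118164062), (9.497111320495605, 40.08665084838867), 83.6598129272461)
[[0.4281 0.4105 0.008 ]
 [0.5531 0.3478 0.008 ]
 [0.5294 0.3057 0.008 ]
 [0.4069 0.3676 0.008 ]] [[0.48003919 0.35964806 0.006     ]]
```

View pics/c1.png

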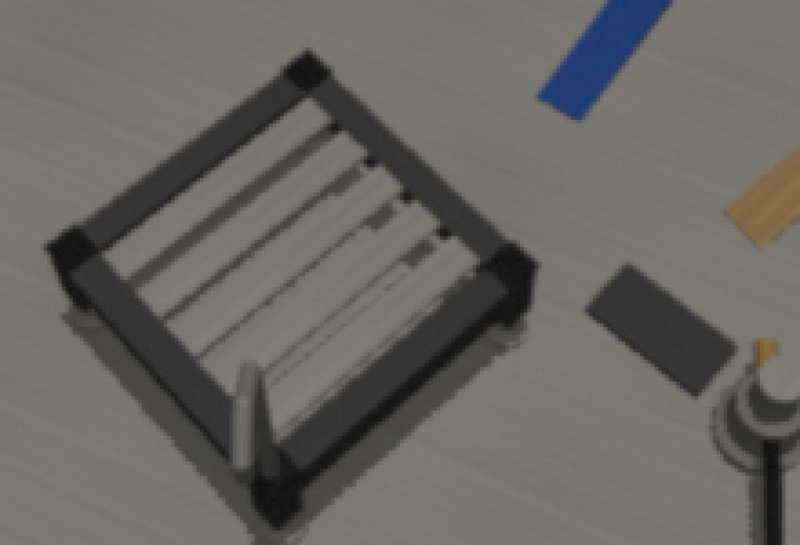

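View pics/c2.png

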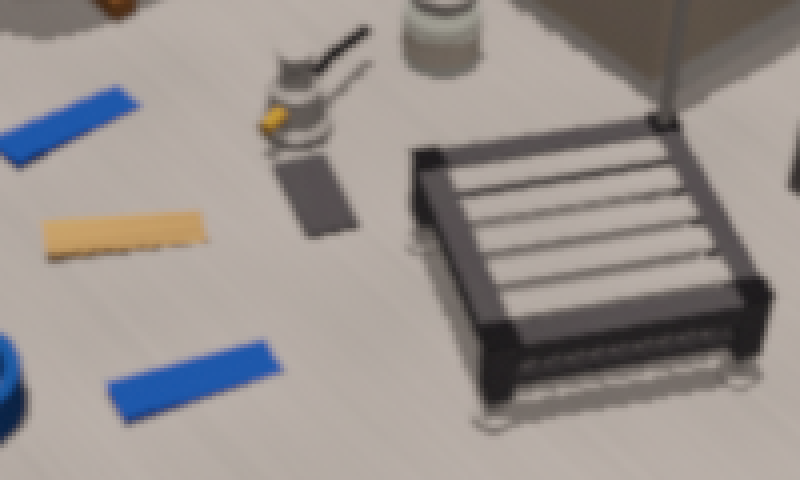

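The crops show the cap centres: in c1 the near one at (305,70), left (72,247), right (512,262); in c2 (497,335), (757,290), (430,157) and (663,122). The shim's thick side face is visible at its left end in c2, so the heel is towards the robot.

```bash
python3 - <<'E'
from h import *
S=np.array([[305,70],[72,247],[512,262]])/[800/220,545/150]+[205,195]
D=np.array([[499,334],[755,292],[430,158],[663,122]])/4+[230,120]
for n,f,u in(("s","s0",S),("d","d0",D)): 
    P=onz(f,u,.1);print(n,P.round(4))
    # rows: near, other(-y side), other(+y side)
    c=(P[1]+P[2])/2; print("c",c,"sides",np.linalg.norm(P[1]-P[0]),np.linalg.norm(P[2]-P[0]),[np.degrees(np.arctan2(*(P[i]-P[0])[1::-1])) for i in(1,2)])
f="s0"
im=cv2.imread("pics/s0.png");h=cv2.cvtColor(im,cv2.COLOR_BGR2HSV)
m=cv2.inRange(h,(100,100,40),(125,255,255))
for c in cv2.findContours(m,0,1)[0]:
    if cv2.contourArea(c)>200: print("blue",onz(f,cv2.boxPoints(cv2.minAreaRect(c)),0.005)[:,:2].round(3).tolist())
print("packer",onz(f,np.array([[630,262],[735,350],[698,397],[585,308]])/3.636+[205,195],.008)[:,:2].round(3).tolist())
E
```

```text
s [[ 0.6098  0.0132  0.1   ]
 [ 0.8015 -0.0665  0.1   ]
 [ 0.6888  0.2071  0.1   ]]
c [0.74512812 0.07033286 0.1       ] sides 0.20757173004873708 0.20937370068809266 [np.float64(-22.57470745712998), np.float64(67.85386069964076)]
d [[ 0.603   0.0054  0.1   ]
 [ 0.7956 -0.078   0.1   ]
 [ 0.6859  0.196   0.1   ]
 [ 0.8768  0.1164  0.1   ]]
c [0.74075937 0.05902964 0.1       ] sides 0.20987879564005849 0.20785625606722413 [np.float64(-23.416263809700354), np.float64(66.50929393889503)]
blue [[0.946, 0.149], [0.852, 0.354], [0.921, 0.381], [1.012, 0.183]]
blue [[0.596, 0.505], [0.448, 0.494], [0.44, 0.535], [0.589, 0.543]]
blue [[0.317, 0.388], [0.27, 0.392], [0.294, 0.531], [0.339, 0.525]]
blue [[0.503, 0.154], [0.356, 0.179], [0.37, 0.218], [0.515, 0.191]]
blue [[0.211, 0.2], [0.166, 0.299], [0.295, 0.337], [0.338, 0.244]]
packer [[0.609, 0.271], [0.643, 0.362], [0.687, 0.35], [0.657, 0.255]]
```

Emit:
carry_out(
  rows=[
    [0.03,0.016,0,0,0,0],
    [0.075,0.04,0,0,0,0],
    [0.12,0.065,0,0,0,0],
    [0.165,0.09,0,0,0,0],
    [0.21,0.115,0,0,0,0],
    [0.25,0.136,0,0,0,0],
    [0.277,0.15,0,0,0,0],
    [0.277,0.15,0,0,0,0],
  ],
)

```text
clock: 1.15
tool_pos: [0.4612, 0.3731, 0.2264]
orientation: [180.0, 0.0, -23.2]
force: [0.1, 0.2, 1.0]
opening: 0.0873
gripper_force: 0.0
```

```bash
python3 - <<'E'
from h import *
im=snap("wrist","w1"); o=telemetry.get_obs(); print(o["tool_pos"],o["orientation"],o["force"])
h=cv2.cvtColor(im,cv2.COLOR_RGB2HSV); m=cv2.inRange(h,(8,70,70),(25,255,255))
for c in cv2.findContours(m,0,1)[0]:
    if cv2.contourArea(c)>1000:
        b=cv2.boxPoints(cv2.minAreaRect(c)); print(b.round(1).tolist(), onz("w1",b,0.008).round(4).tolist(), cv2.approxPolyDP(c,6,True).reshape(-1,2).tolist())
E
```

```text
[0.46064168 0.37407811 0.22641266] [ 1.79986740e+02  1.11963353e-02 -2.31303159e+01] [0.22065194 0.47275606 0.09710708]
[[286.70001220703125, 342.70001220703125], [613.0, 336.8999938964844], [613.2999877929688, 354.3999938964844], [287.1000061035156, 360.29998779296875]] [[0.251, 0.5074, 0.008], [0.0694, 0.0736, 0.008], [0.0361, 0.0768, 0.008], [0.2226, 0.5201, 0.008]] [[613, 338], [289, 346], [287, 357], [597, 352]]
[[-1.7999999523162842, 107.0999984741211], [39.900001525878906, 87.69999694824219], [53.0, 115.80000305175781], [11.199999809265137, 135.1999969482422]] [[0.6732, 0.6749, 0.008], [0.6702, 0.6169, 0.008], [0.6389, 0.6216, 0.008], [0.6413, 0.681, 0.008]] [[43, 97], [22, 96], [0, 108], [15, 133], [45, 119]]
[[296.0, 208.8000030517578], [301.1000061035156, 86.5], [336.5, 87.9000015258789], [331.3999938964844, 210.3000030517578]] [[0.4282, 0.4132, 0.008], [0.5548, 0.3502, 0.008], [0.5382, 0.3152, 0.008], [0.4094, 0.3743, 0.008]] [[302, 87], [298, 208], [329, 210], [336, 89]]
```

View pics/w1.png

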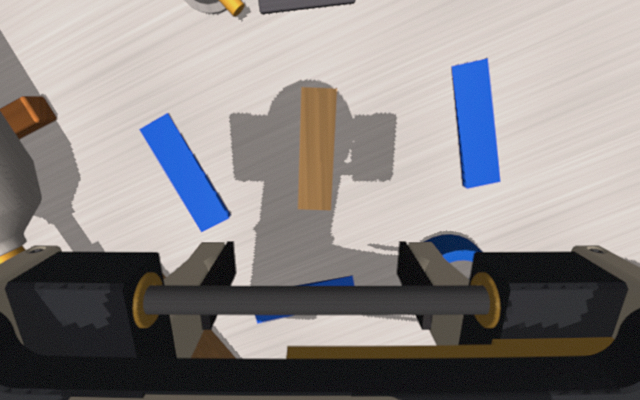

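The wrist view shows the shim at (317,148), with its far end at row 88 and its near end at row 209. I'll check the end widths, lengths and side faces to decide which end is the heel.

```bash
python3 - <<'E'
from h import *
im=cv2.imread("pics/w1.png");h=cv2.cvtColor(im,cv2.COLOR_BGR2HSV); m=cv2.inRange(h,(8,70,70),(25,255,255))
for r in (92,100,120,150,180,200,205): 
    x=np.where(m[r,280:360])[0]+280; print(r,x.min(),x.max())
F=[[300.5,87],[336.5,88]];N=[[297,210],[331,211]]
w=lambda u,z:np.linalg.norm(np.diff(onz("w1",u,z),axis=0))
for z in(.002,.008,.014): print(z,w(F,z),w(N,z), onz("w1",F,z).mean(0),onz("w1",N,z).mean(0))
c=cv2.resize(im[75:225,255:385],(520,600),interpolation=2)
d=cv2.resize(cv2.imread("pics/d0.png")[165:195,235:287],(260*4//4,150),interpolation=2)
d=cv2.resize(d,(260,150));o=np.zeros((600,790,3),np.uint8);o[:,:520]=c;o[:150,525:785]=d
s=cv2.resize(cv2.imread("pics/s0.png")[218:268,400:455],(265,240),interpolation=2);o[200:440,525:790]=s
cv2.imwrite("pics/c3.png",cv2.convertScaleAbs(o,alpha=1.3))
E
```

```text
92 301 336
100 301 335
120 300 334
150 299 333
180 299 332
200 298 331
205 298 330
0.002 0.0399922486957038 0.04220658221934773 [0.54644885 0.33295401 0.002     ] [0.4155953  0.39469537 0.002     ]
0.008 0.039362778860346254 0.04154225922609058 [0.54630776 0.33307391 0.008     ] [0.41751382 0.39384347 0.008     ]
0.014 0.038733309024988616 0.040877936232833326 [0.54616667 0.3331938  0.014     ] [0.41943233 0.39299157 0.014     ]
```

View pics/c3.png

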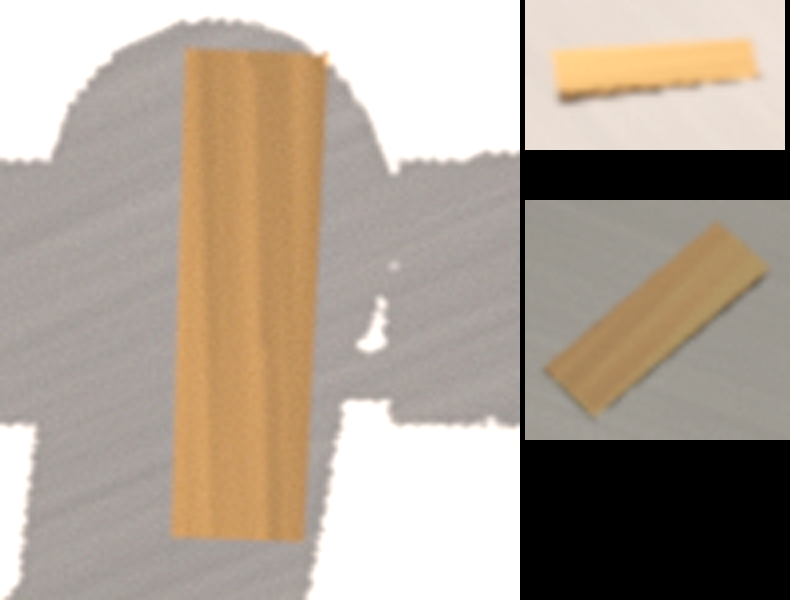

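Heel faces the robot: far end 40.0 mm wide at z=2, near end 40.9 mm at z=14. The centre is at about (0.483, 0.363) with yaw -25.3°. Going down to grasp.

Emit:
carry_out(
  rows=[
    [-0.012,0,0.03,0,0,0.018],
    [-0.025,0,0.075,0,0,0.037],
    [-0.025,0,0.125,0,0,0.037],
    [-0.025,0,0.165,0,0,0.037],
    [-0.025,0,0.19,0,0,0.037],
    [-0.025,0,0.208,0,0,0.037],
    [-0.025,0,0.219,0,0,0.037],
    [-0.025,0,0.221,0,0,0.037],
  ],
  grip=0.4,
)

```text
clock: 2.2
tool_pos: [0.4367, 0.3848, 0.005]
orientation: [179.9, 0.0, -25.1]
force: [0.1, 0.0, 0.1]
opening: 0.0611
gripper_force: 0.0
```

Emit:
carry_out(
  rows=[
    [0,0,0,0,0,0],
    [0,0,0,0,0,0],
    [0,0,0,0,0,0],
    [0,0,0,0,0,0],
    [0,0,0,0,0,0],
    [0,0,0,0,0,0],
  ],
  grip=-0.6,
)

```text
clock: 2.95
tool_pos: [0.4375, 0.385, 0.0062]
orientation: [-179.9, -0.0, -25.1]
force: [-1.2, -0.9, 5.9]
opening: 0.0398
gripper_force: 30.0
```

Emit:
carry_out(
  rows=[
    [0,0,-0.015,0,0,0],
    [0,0,-0.05,0,0,0],
    [0.02,0.026,-0.1,0,0,-0.01],
    [0.05,0.065,-0.15,0,0,-0.02],
    [0.085,0.11,-0.18,0,0,-0.03],
    [0.12,0.155,-0.195,0,0,-0.037],
    [0.147,0.19,-0.195,0,0,-0.037],
    [0.157,0.204,-0.195,0,0,-0.037],
  ],
)

```text
clock: 3.95
tool_pos: [0.4928, 0.1308, 0.2019]
orientation: [-179.9, -0.0, -23.2]
force: [-0.4, 0.6, -0.8]
opening: 0.0391
gripper_force: 30.0
```

Emit:
carry_out(
  rows=[
    [0,0,0,0,0,0],
    [0,0,0,0,0,0],
  ],
)

```text
clock: 4.2
tool_pos: [0.4927, 0.1339, 0.2007]
orientation: [-180.0, 0.0, -23.0]
force: [-0.0, -0.4, -0.4]
opening: 0.0392
gripper_force: 30.0
```

```bash
python3 - <<'E'
from h import *
snap("wrist","w2"); o=telemetry.get_obs(); print(o["tool_pos"],o["orientation"],o["force"],o["opening"])
print(proj("w2",[[.607,.010,.1],[.607,.01,0]]))
E
```

```text
[0.49261726 0.13409464 0.20051472] [ 1.79993997e+02  7.53773166e-03 -2.29711409e+01] [-0.22709211 -0.11171212 -0.50114215] 0.03940272395829514
[[414.77368921  -6.95670064]
 [385.4962144   23.92750048]]
```

View pics/w2.png

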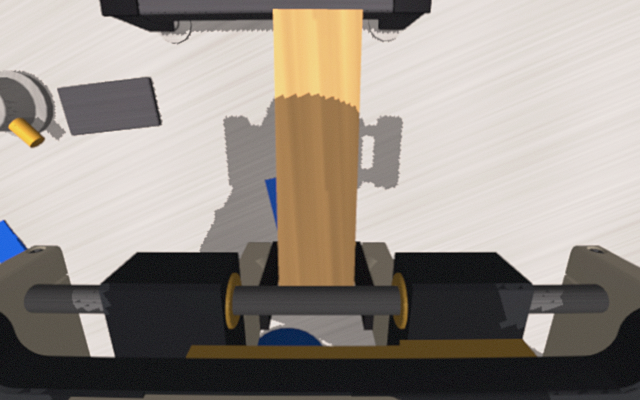

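The wrist view has the stand edge cut off at the top: the hanging pad is at (383,35) and the other pad at (178,35). The shim is held straight. I'll back off for a full view.

Emit:
carry_out(
  rows=[
    [-0.02,0,-0.02,0,0,0],
    [-0.045,0,-0.045,0,0,0],
    [-0.065,0,-0.06,0,0,0],
    [-0.065,0,-0.06,0,0,0],
    [-0.065,0,-0.06,0,0,0],
  ],
)

```text
clock: 4.88
tool_pos: [0.4328, 0.1592, 0.2601]
orientation: [180.0, 0.0, -22.9]
force: [-0.5, 0.1, 0.2]
opening: 0.0393
gripper_force: 30.0
```

```bash
python3 - <<'E'
from h import *
im=snap("wrist","w3"); o=telemetry.get_obs(); print(o["tool_pos"],o["orientation"],o["force"],o["opening"])
print(proj("w3",[[.607,.010,.1],[.607,.01,0]]))
a=cv2.resize(im[0:110,150:450],(780,286),interpolation=2);b=cv2.resize(im[40:110,340:440],(400,280),interpolation=2)
o=np.zeros((580,780,3),np.uint8);o[:286]=a;o[295:575,:400]=b
cv2.imwrite("pics/c4.png",o[:,:,::-1])
E
```

```text
[0.43282961 0.15887431 0.25980144] [ 1.79937278e+02  3.49840682e-02 -2.29827531e+01] [ 0.20139574 -0.48604253 -0.65818466] 0.03917168832117115
[[400.13461939 -73.44699268]
 [377.91763695 -28.72383831]]
```

View pics/c4.png

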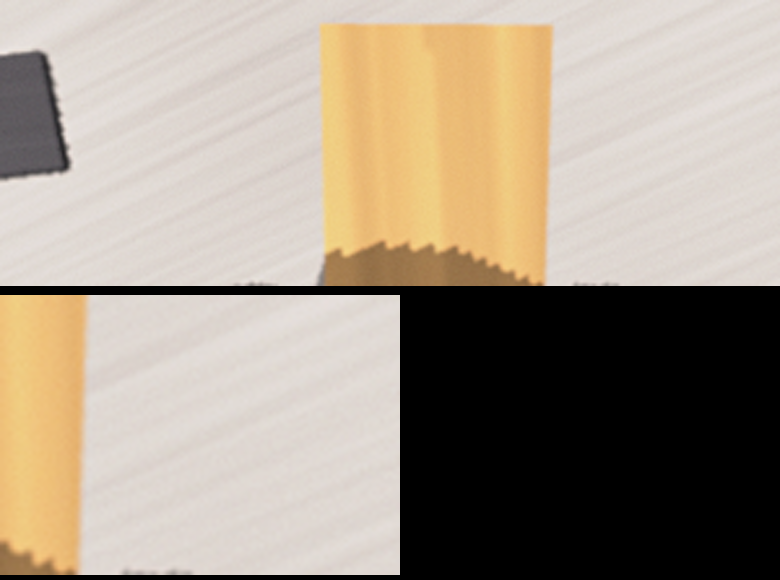

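The stand is out of frame here; I need to go forward instead. I'll measure by mask.

Emit:
carry_out(
  rows=[
    [0.02,0,0,0,0,0],
    [0.055,0,0,0,0,0],
    [0.09,0,0,0,0,0],
    [0.12,0,0,0,0,0],
    [0.14,0,0,0,0,0],
    [0.14,0,0,0,0,0],
    [0.14,0,0,0,0,0],
  ],
)

```text
clock: 5.8
tool_pos: [0.5613, 0.1039, 0.2602]
orientation: [180.0, 0.0, -23.0]
force: [-0.3, -0.2, -0.4]
opening: 0.0392
gripper_force: 30.0
```

```bash
python3 - <<'E'
from h import *
im=snap("wrist","w4"); o=telemetry.get_obs(); print(o["tool_pos"],o["orientation"],o["force"],o["opening"])
print(proj("w4",[[.607,.010,.1],[.607,.01,0],[.686,.2,.1]]))
cv2.imwrite("pics/c5.png",cv2.resize(im[0:150,80:480],(800,300))[:,:,::-1])
a=cv2.resize(im[0:260],(640,260));b=cv2.resize(im[0:160,340:500],(320,320),interpolation=2)
o=np.zeros((590,640,3),np.uint8);o[:260]=a;o[265:585,:320]=b
b=cv2.resize(im[0:160,90:250],(320,320),interpolation=2);o[265:585,320:]=b
cv2.imwrite("pics/c5.png",o[:,:,::-1])
E
```

```text
[0.56118013 0.10405509 0.2604613 ] [ 1.79989818e+02  1.81431569e-02 -2.30082255e+01] [-0.6266174   0.91398144 -0.36837528] 0.03926020227704182
[[388.66325293 102.64858893]
 [371.17417334 101.47168653]
 [169.56448619 104.87815392]]
```

View pics/c5.png

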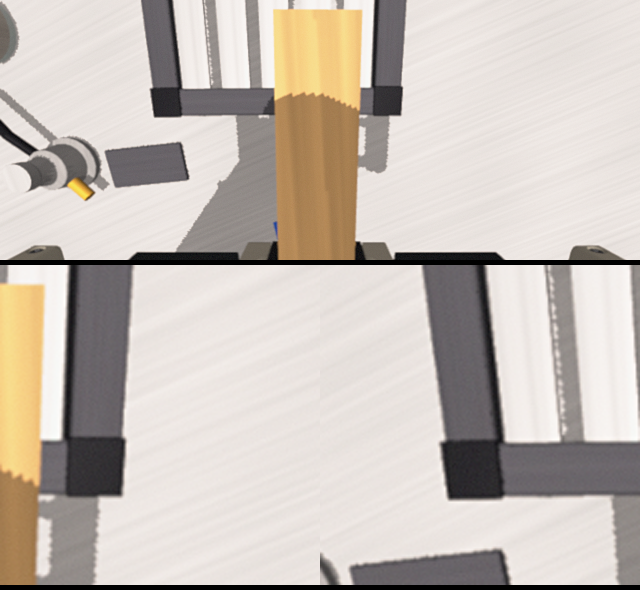

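The view shows the cap of the near corner at about (387.3,100.8) and the left corner's cap at (166.5,102).

```bash
python3 - <<'E'
from h import *
im=cv2.imread("pics/w4.png"); g=im.max(2)
for x0,x1 in((360,415),(140,195)):
    m=((g[70:130,x0:x1]<62)*255).astype(np.uint8); m=cv2.morphologyEx(m,cv2.MORPH_OPEN,np.ones((9,9)))
    n,l,s,c=cv2.connectedComponentsWithStats(m)
    for i in range(1,n): print(s[i],c[i]+[x0,70],onz("w4",[c[i]+[x0,70]],.1))
P=onz("w4",[[387.3,100.8],[166.5,102]],.1);d=P[1]-P[0];print(P,np.linalg.norm(d),np.degrees(np.arctan2(d[1],d[0]))-90)
# shim in hand : tip corners, sides
m=cv2.inRange(cv2.cvtColor(im,cv2.COLOR_BGR2HSV),(8,70,60),(25,255,255))
for r in(14,30,60,120,200,235):
    x=np.where(m[r,230:400])[0]+230; print(r,x.min(),x.max())
E
```

```text
[ 13  16  29  29 779] [386.81514763  99.8690629 ] [[0.61003301 0.01076495 0.1       ]]
[ 12  18  29  28 763] [166.12057667 101.47051114] [[0.68997596 0.20142084 0.1       ]]
[[0.60906757 0.0106251  0.1       ]
 [0.68941817 0.20133584 0.1       ]] 0.20694639178622434 -22.846755194922167
14 274 361
30 274 361
60 275 360
120 275 358
200 277 355
235 278 354
```

Emit:
carry_out(
  rows=[
    [-0.03,0.026,0,0,0,0],
    [-0.065,0.055,0.02,0,0,0],
    [-0.079,0.069,0.06,0,0,0],
    [-0.079,0.069,0.11,0,0,0],
    [-0.079,0.069,0.16,0,0,0],
    [-0.079,0.069,0.205,0,0,0],
    [-0.079,0.069,0.235,0,0,0],
    [-0.079,0.069,0.24,0,0,0],
  ],
)

```text
clock: 6.85
tool_pos: [0.4606, 0.071, 0.0195]
orientation: [179.9, 0.1, -23.0]
force: [0.1, 0.0, 0.2]
opening: 0.0395
gripper_force: 30.0
```

Emit:
carry_out(
  rows=[
    [0,0,0.003,0,0,0],
    [0,0,0.006,0,0,0],
    [0,0,0.009,0,0,0],
    [0,0,0.011,0,0,0],
    [0,0,0.012,0,0,0],
    [0,0,0.013,0,0,0],
    [0,0,0.0135,0,0,0],
    [0,0,0.0135,0,0,0],
  ],
)

```text
clock: 7.85
tool_pos: [0.462, 0.0713, 0.007]
orientation: [180.0, 0.0, -23.0]
force: [-0.5, 0.1, -0.2]
opening: 0.0396
gripper_force: 30.0
```

Emit:
carry_out(
  rows=[
    [0,0,0,0,0,0],
    [0,0,0,0,0,0],
    [0,0,0.001,0,0,0],
    [0,0,0.002,0,0,0],
    [0,0,0.002,0,0,0],
  ],
  grip=0.15,
)

```text
clock: 8.48
tool_pos: [0.462, 0.0713, 0.005]
orientation: [180.0, 0.0, -23.0]
force: [-0.3, -0.3, 0.6]
opening: 0.0502
gripper_force: 0.0
```

Emit:
carry_out(
  rows=[
    [0,0,0,0,0,0],
    [0,0,0,0,0,0],
    [0,0,0,0,0,0],
    [0,0,0,0,0,0],
  ],
  grip=-0.6,
)

```text
clock: 8.98
tool_pos: [0.4621, 0.0713, 0.0051]
orientation: [-180.0, -0.0, -23.0]
force: [-0.6, -0.0, -0.1]
opening: 0.0394
gripper_force: 30.0
```

```bash
python3 - <<'E'
from h import *
im=snap("wrist","w5"); o=telemetry.get_obs(); print(o["tool_pos"],o["orientation"],o["force"],o["opening"])
m=cv2.inRange(cv2.cvtColor(im,cv2.COLOR_RGB2HSV),(8,70,60),(25,255,255))
for r in range(0,240,30):
    x=np.where(m[r,230:400])[0]+230
    if len(x):print(r,x.min(),x.max())
T=Tw();u=T[:3,0];tip=T[:3,3]+.12*u;tip[2]=.002
print(tip,proj("w5",[tip]))
E
```

```text
[0.46203168 0.07127736 0.00505408] [ 1.79998673e+02  1.00565256e-03 -2.30241860e+01] [-0.22751705 -0.17800024  0.40619408] 0.03971092457005395
30 273 361
60 274 360
90 274 359
120 275 359
150 275 358
180 276 357
210 277 356
[0.57247246 0.024343   0.002     ] [[315.80703148  10.0851632 ]]
```

Emit:
carry_out(
  rows=[
    [0.008,0,0,0,0,0],
    [0.018,0,0,0,0,0],
    [0.028,0,0,0,0,0],
    [0.036,0,0,0,0,0],
    [0.042,0,0,0,0,0],
    [0.046,0,0,0,0,0],
    [0.048,0,0,0,0,0],
    [0.048,0,0,0,0,0],
  ],
)

```text
clock: 10.02
tool_pos: [0.5064, 0.0525, 0.0051]
orientation: [-180.0, -0.0, -23.0]
force: [-0.3, -1.1, 1.5]
opening: 0.0392
gripper_force: 30.0
```

Emit:
carry_out(
  rows=[
    [0.001,0,0,0,0,0],
    [0.002,0,0,0,0,0],
    [0.003,0,0,0,0,0],
    [0.004,0,0,0,0,0],
    [0.005,0,0,0,0,0],
    [0.005,0,0,0,0,0],
    [0.005,0,0,0,0,0],
  ],
)

```text
clock: 10.9
tool_pos: [0.511, 0.0505, 0.0051]
orientation: [-180.0, -0.0, -23.0]
force: [-0.1, -0.3, 1.4]
opening: 0.0398
gripper_force: 30.0
```

Nothing yet; I'll go on in 3 mm steps, settling and reading the force after each.

Emit:
carry_out(
  rows=[
    [0.001,0,0,0,0,0],
    [0.002,0,0,0,0,0],
    [0.003,0,0,0,0,0],
    [0.003,0,0,0,0,0],
  ],
)

```text
clock: 11.4
tool_pos: [0.5137, 0.0493, 0.0051]
orientation: [180.0, -0.0, -23.0]
force: [-0.8, -0.7, 2.2]
opening: 0.0396
gripper_force: 30.0
```

Emit:
carry_out(
  rows=[
    [0.001,0,0,0,0,0],
    [0.002,0,0,0,0,0],
    [0.003,0,0,0,0,0],
    [0.003,0,0,0,0,0],
  ],
)

```text
clock: 11.9
tool_pos: [0.5165, 0.0482, 0.0051]
orientation: [-180.0, -0.0, -23.0]
force: [-0.5, -0.4, 2.6]
opening: 0.0396
gripper_force: 30.0
```

Emit:
carry_out(
  rows=[
    [0.001,0,0,0,0,0],
    [0.002,0,0,0,0,0],
    [0.003,0,0,0,0,0],
    [0.003,0,0,0,0,0],
  ],
)

```text
clock: 12.4
tool_pos: [0.5192, 0.047, 0.0051]
orientation: [180.0, -0.0, -23.0]
force: [-0.9, 0.1, 1.9]
opening: 0.0396
gripper_force: 30.0
```

Emit:
carry_out(
  rows=[
    [0.001,0,0,0,0,0],
    [0.002,0,0,0,0,0],
    [0.003,0,0,0,0,0],
    [0.003,0,0,0,0,0],
  ],
)

```text
clock: 12.9
tool_pos: [0.522, 0.0458, 0.0051]
orientation: [-180.0, -0.0, -23.0]
force: [-1.3, 0.4, 2.7]
opening: 0.0392
gripper_force: 30.0
```

Emit:
carry_out(
  rows=[
    [0.001,0,0,0,0,0],
    [0.002,0,0,0,0,0],
    [0.002,0,0,0,0,0],
  ],
)

```text
clock: 13.28
tool_pos: [0.5238, 0.045, 0.0051]
orientation: [180.0, -0.0, -23.0]
force: [-0.8, 0.3, 4.5]
opening: 0.0394
gripper_force: 30.0
```

Emit:
carry_out(
  rows=[
    [0.001,0,0,0,0,0],
    [0.002,0,0,0,0,0],
    [0.002,0,0,0,0,0],
  ],
)

```text
clock: 13.65
tool_pos: [0.5257, 0.0443, 0.0051]
orientation: [180.0, -0.0, -23.0]
force: [-1.0, -0.5, 3.2]
opening: 0.0399
gripper_force: 30.0
```

Emit:
carry_out(
  rows=[
    [0.001,0,0,0,0,0],
    [0.002,0,0,0,0,0],
    [0.002,0,0,0,0,0],
  ],
)

```text
clock: 14.02
tool_pos: [0.5275, 0.0435, 0.0051]
orientation: [-180.0, -0.0, -23.0]
force: [-1.3, 0.7, 2.8]
opening: 0.0398
gripper_force: 30.0
```

Emit:
carry_out(
  rows=[
    [0.001,0,0,0,0,0],
    [0.002,0,0,0,0,0],
    [0.002,0,0,0,0,0],
  ],
)

```text
clock: 14.4
tool_pos: [0.5293, 0.0427, 0.0051]
orientation: [180.0, -0.0, -23.0]
force: [-0.0, 1.3, 3.3]
opening: 0.0397
gripper_force: 30.0
```

Emit:
carry_out(
  rows=[
    [0.001,0,0,0,0,0],
    [0.002,0,0,0,0,0],
    [0.002,0,0,0,0,0],
  ],
)

```text
clock: 14.78
tool_pos: [0.5311, 0.0419, 0.0051]
orientation: [180.0, 0.0, -23.0]
force: [-2.5, 1.3, 3.9]
opening: 0.0393
gripper_force: 30.0
```

Emit:
carry_out(
  rows=[
    [0.001,0,0,0,0,0],
    [0.002,0,0,0,0,0],
    [0.002,0,0,0,0,0],
  ],
)

```text
clock: 15.15
tool_pos: [0.5325, 0.0412, 0.0051]
orientation: [180.0, 0.0, -23.0]
force: [-3.9, 2.1, 6.8]
opening: 0.0394
gripper_force: 30.0
```

Emit:
carry_out(
  rows=[
    [0.0005,0,0,0,0,0],
    [0.001,0,0,0,0,0],
    [0.001,0,0,0,0,0],
  ],
)

```text
clock: 15.52
tool_pos: [0.533, 0.0408, 0.005]
orientation: [180.0, 0.1, -23.0]
force: [-5.4, 3.1, 7.8]
opening: 0.0393
gripper_force: 30.0
```

Emit:
carry_out(
  rows=[
    [0.0005,0,0,0,0,0],
    [0.0008,0,0,0,0,0],
    [0.0008,0,0,0,0,0],
  ],
)

```text
clock: 15.9
tool_pos: [0.5334, 0.0405, 0.005]
orientation: [180.0, 0.1, -23.0]
force: [-7.6, 3.8, 9.1]
opening: 0.0396
gripper_force: 30.0
```

```bash
python3 - <<'E'
from h import *
f=[]
for i in range(3):
    viewer.snapshot("side"); o=telemetry.get_obs(); f.append(o["force"])
f=np.mean(f,0); print(f, f@Tw()[:3,0], o["tool_pos"])
E
```

```text
[-7.64591334  4.47559599  8.92880417] -8.801068748329456 [0.53344144 0.04054571 0.00505667]
```

Snug: 8.8 N of steady drag, with the pad centre about 38 mm in from the thin end. Now release and rise.

Emit:
carry_out(
  rows=[
    [0,0,0,0,0,0],
    [0,0,0,0,0,0],
    [0,0,0,0,0,0],
    [0,0,0,0,0,0],
    [0,0,-0.01,0,0,0],
    [0,0,-0.035,0,0,0],
    [0,0,-0.08,0,0,0],
    [0,0,-0.12,0,0,0],
  ],
  grip=0.3,
)

```text
clock: 17.05
tool_pos: [0.5347, 0.0404, 0.1272]
orientation: [-180.0, -0.0, -23.0]
force: [0.6, -0.2, -0.4]
opening: 0.0572
gripper_force: 0.0
```

Emit:
carry_out(
  rows=[
    [0,0,-0.03,0,0,0],
    [0,0,-0.035,0,0,0],
    [0.02,0,-0.035,0,0,0],
    [0.05,0,-0.035,0,0,0],
    [0.075,0,-0.035,0,0,0],
    [0.082,-0.001,-0.035,0,0,0],
    [0.082,-0.001,-0.035,0,0,0],
    [0.082,-0.001,-0.035,0,0,0],
  ],
  grip=-1,
)

```text
clock: 18.05
tool_pos: [0.6098, 0.0094, 0.1597]
orientation: [180.0, 0.0, -23.0]
force: [0.5, -0.5, 0.5]
opening: 0.0004
gripper_force: 0.0
```

```bash
python3 - <<'E'
from h import *
print(Tw().round(4)[:3,3],telemetry.get_obs()["opening"],telemetry.get_obs()["force"])
a=snap("scene","s1");b=snap("side","d1")
# stand movement check: pixel shift of stand patch between first and now
for f0,f1,(r0,r1,c0,c1) in(("s0","s1",(255,345,215,275)),("d0","d1",(145,220,360,425))):
    A=cv2.imread(f"pics/{f0}.png",0);B=cv2.imread(f"pics/{f1}.png",0)
    t=A[r0:r1,c0:c1]; m=cv2.matchTemplate(B[r0-5:r1+5,c0-5:c1+5],t,cv2.TM_CCOEFF_NORMED); print(cv2.minMaxLoc(m)[1::2], (m[5,4:7],m[4:7,5]))
o=np.zeros((580,800,3),np.uint8)
o[:,:400]=cv2.resize(cv2.imread("pics/s1.png")[170:315,255:355],(400,580),interpolation=2)
o[:,400:]=cv2.resize(cv2.imread("pics/d1.png")[120:265,290:390],(400,580),interpolation=2)
cv2.imwrite("pics/c6.png",o)
E
```

```text
[0.6098 0.0094 0.1597] 0.0004170918706944003 [ 0.52472065 -0.54406172  0.49633558]
(0.9994028806686401, (5, 5)) (array([0.96728  , 0.9994029, 0.9653218], dtype=float32), array([0.96860963, 0.9994029 , 0.97024596], dtype=float32))
(0.6673249006271362, (5, 5)) (array([0.6389488, 0.6673249, 0.6665326], dtype=float32), array([0.6271598, 0.6673249, 0.6293488], dtype=float32))
```

View pics/c6.png

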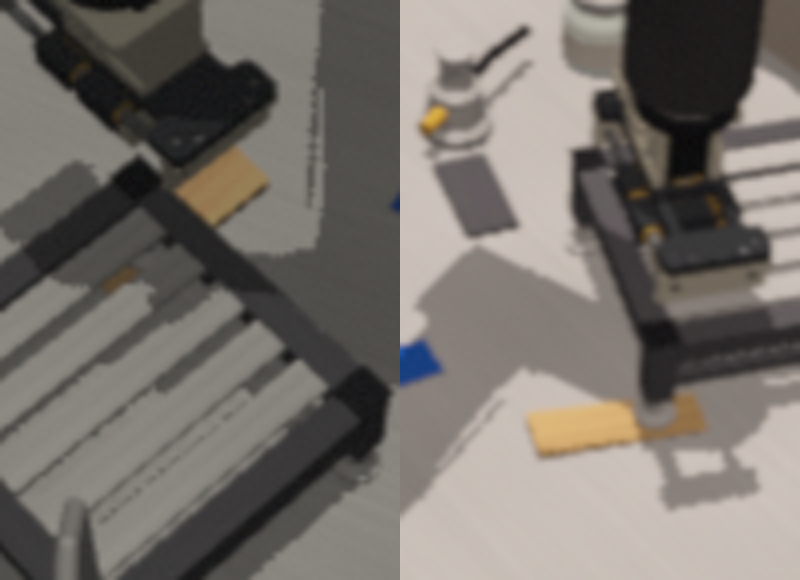

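The shim sits under the foot with the pad on it (side crop at (655,412)), and the stand has not shifted. The finger tips are above the cap, so now the press.

Emit:
carry_out(
  rows=[
    [0,0,0.02,0,0,0],
    [0,0,0.04,0,0,0],
    [0,0,0.052,0,0,0],
    [0,0,0.056,0,0,0],
    [0,0,0.058,0,0,0],
    [0,0,0.059,0,0,0],
    [0,0,0.06,0,0,0],
    [0,0,0.06,0,0,0],
  ],
)

```text
clock: 19.15
tool_pos: [0.6105, 0.0093, 0.1003]
orientation: [-180.0, -0.0, -23.0]
force: [-0.4, -0.3, -0.2]
opening: 0.0005
gripper_force: 0.0
```

Emit:
carry_out(
  rows=[
    [0,0,0.0005,0,0,0],
    [0,0,0.001,0,0,0],
    [0,0,0.001,0,0,0],
  ],
)

```text
clock: 19.52
tool_pos: [0.6106, 0.0093, 0.1001]
orientation: [-180.0, -0.0, -23.0]
force: [-3.2, 0.7, 7.4]
opening: 0.0004
gripper_force: 3.7
```

Emit:
carry_out(
  rows=[
    [0,0,0.0007,0,0,0],
    [0,0,0.0014,0,0,0],
    [0,0,0.002,0,0,0],
    [0,0,0.002,0,0,0],
    [0,0,0.002,0,0,0],
  ],
)

```text
clock: 20.15
tool_pos: [0.6105, 0.0092, 0.0997]
orientation: [-180.0, -0.1, -23.0]
force: [-8.5, 1.1, 20.1]
opening: 0.0004
gripper_force: 10.0
```

Emit:
carry_out(
  rows=[
    [-0.0005,0,0.0005,0,0,0],
    [-0.001,0,0.001,0,0,0],
    [-0.001,0,0.0015,0,0,0],
    [-0.001,0,0.0015,0,0,0],
    [-0.001,0,0.0015,0,0,0],
  ],
)

```text
clock: 20.78
tool_pos: [0.6105, 0.0093, 0.0996]
orientation: [-180.0, -0.2, -22.9]
force: [-10.2, -0.3, 27.5]
opening: 0.0005
gripper_force: 13.4
```

Under 27 N the corner gave only about 0.5 mm, so it no longer rocks. I'll hold briefly, then back off.

Emit:
carry_out(
  rows=[
    [0,0,0,0,0,0],
    [0,0,0,0,0,0],
    [0,0,-0.003,0,0,0],
    [0,0,-0.008,0,0,0],
    [0,0,-0.03,0,0,0],
    [0,0,-0.06,0,0,0],
    [0,0,-0.1,0,0,0],
    [0,0,-0.13,0,0,0],
  ],
)

```text
clock: 21.78
tool_pos: [0.6098, 0.0098, 0.227]
orientation: [-180.0, -0.0, -23.0]
force: [-0.0, 0.4, 0.6]
opening: 0.0005
gripper_force: 0.0
```

Emit:
carry_out(
  rows=[
    [-0.03,0,0,0,0,0],
    [-0.08,0,0,0,0,0],
    [-0.1,0,0,0,0,0],
    [-0.1,0,0,0,0,0],
    [-0.1,0,0,0,0,0],
  ],
)

```text
clock: 22.4
tool_pos: [0.5182, 0.0489, 0.2257]
orientation: [-180.0, -0.0, -23.0]
force: [-0.7, 1.1, -0.2]
opening: 0.0002
gripper_force: 0.0
```

```bash
python3 - <<'E'
from h import *
a=snap("scene","s2");b=snap("side","d2");o=telemetry.get_obs();print(o["clock"],o["tool_pos"],o["force"])
for f0,f1,(r0,r1,c0,c1) in(("s0","s2",(255,345,215,275)),("s1","s2",(255,345,215,275)),("d0","d2",(145,220,370,425))):
    A=cv2.imread(f"pics/{f0}.png",0);B=cv2.imread(f"pics/{f1}.png",0)
    m=cv2.matchTemplate(B[r0-5:r1+5,c0-5:c1+5],A[r0:r1,c0:c1],cv2.TM_CCOEFF_NORMED); print(cv2.minMaxLoc(m)[1::2], m[5,4:7],m[4:7,5])
for f in("d1","d2"):
    h=cv2.cvtColor(cv2.imread(f"pics/{f}.png"),cv2.COLOR_BGR2HSV);m=cv2.inRange(h,(8,70,60),(25,255,255))
    for c in cv2.findContours(m,0,1)[0]:
        x,y,w,hh=cv2.boundingRect(c)
        if cv2.contourArea(c)>60 and 310<x<380 and 200<y<250: print(f,x,y,w,hh)
E
```

```text
22.5 [0.51821261 0.04865578 0.22527099] [-0.43045023 -1.04411384 -0.34906523]
(0.999366044998169, (5, 5)) [0.9671874  0.99936604 0.9652412 ] [0.9685485  0.99936604 0.9702834 ]
(0.9995775818824768, (5, 5)) [0.96704394 0.9995776  0.9658177 ] [0.9692785  0.9995776  0.97000957]
(0.9996687173843384, (5, 5)) [0.9795451 0.9996687 0.9794087] [0.94265854 0.9996687  0.94022006]
d1 322 218 45 16
d2 322 218 45 17
```

The stand and the shim have not moved, so I'm handing in.

```bash
python3 -c "
from plant import workorder
print(workorder.close_job())"
```

```text
the job is handed in; nothing more can be done
None
```

I slid the shim under the hanging foot until it dragged at about 9 N and let go of it, then pressed the corner with about 27 N: it gave roughly 0.5 mm and no longer rocks, the camera checks showed neither stand nor shim had moved, and I handed the job in at about 22.5 s.

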